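Nest the nail tote in its crate

TASK

The green nail tote is standing up on the rim of the slotted crate, the wrong way round. Lift it off, give it half a turn so the two yellow ends match, feel its lugs into the crate's slots and press it down past the spring noses until it is fully home and level, then let go. Be gentle: never bear on the crate with more than about 25 N, and leave everything else on the bench where it is.

Things in the scene. Friction and masses are not known exactly. Their poses are not given: they have to be found in the camera images.
- tote_grip (a point): Centre of the tote's upright square wooden grip post: 24 x 24 mm, 48 mm tall, faces square to the tote, on the tote's middle partition. Post top 24 mm above this point; its foot, level with the tote's rim, 24 mm below; tote underside 79 mm below. x points to the tote's yellow end, z up. Starts 157 mm above the bench, tote a half turn (+-0.05 rad) from the cradle, within 3 mm of its centre.
- tote_foot (a point): Centre of the underside of the nail tote, a green steel tray with one yellow end, 112 (x, to the yellow end) x 90 x 55 mm, 0.36 to 0.54 kg. From each long side stick out two square steel lugs, 12 x 12 mm, 14 mm long, at x = +48 and x = -12 mm, undersides level with this point. Along the foot of each end wall is a round rib standing out 4 mm.
- tote_mark (a point): Point on the outside of the tote's yellow end wall, 56 mm from the tote's centre along its +x, 30 mm above its underside; tells which way round the tote is.
- cradle: Fixed grey iron cradle, 240 (x) x 130 mm, lips 22 mm high; origin under its centre on the bench. In it stands the wooden crate with steel side walls, its yellow end at the cradle's +x. The crate is jammed anywhere up to 17 mm either way along the cradle's x from the centre: this is not measured and must be seen, or felt by sliding the lugs along the rim. In y it is central.
- cradle_rim (a point): Point above the cradle's centre at the height of the crate's rim, 78 mm above the bench. Crate: 170 x 114 mm, mouth 154 x 98 mm. Each long wall has two slots, 15 mm wide, 35 mm deep, open on top, at x = +48 and x = -12 mm from the crate's centre. Yellow ends together: the tote's lugs fit the slots and it nests; turned round: they rest on the rim and it stacks.
- cradle_home (a point): Point above the cradle's centre, 122 mm above the bench: the height of the grip post's centre when the tote is fully home, lugs on the slot floors (true x up to 17 mm, and slot play 1.5 mm, off). A stiff arm bearing on rim or slot floors passes 30 N within a few mm.
- clip_a (a joint): Outward travel (m, 0 to 0.008, 0 at rest) of the sprung steel nose, 16 mm round, in the crate's yellow end wall; its twin is in the other end. About 1 N/mm. They catch the tote's ribs from 18 mm to 9 mm above home. The tote's weight alone does not pass them; a push of about 4 to 15 N on top does.
- tankard: a pewter tankard, 84 mm across, 110 mm tall, with a side handle; origin under its centre; a bystander
- flint: a grey flint striker block, 70 x 45 x 40 mm; origin under its centre; a bystander
- mold: a rust-brown nail mold, a 150 x 60 mm slab with five small square studs, 30 mm tall; origin under its centre; a bystander
- header: a nail header (flat iron bar 200 mm long with a round eye at one end) gripped by its handle in an upright spring clip on an iron foot, 57 mm tall overall; origin under the foot's centre, +x towards the eye; a bystander
- rod0: one of four tapered iron nail rods lying on the bench, 150 mm long and 9 mm thick, point towards its +x; origin underneath, 70 mm from the blunt end; a bystander
- rod1: one of four tapered iron nail rods lying on the bench, 150 mm long and 9 mm thick, point towards its +x; origin underneath, 70 mm from the blunt end; a bystander
- rod2: one of four tapered iron nail rods lying on the bench, 150 mm long and 9 mm thick, point towards its +x; origin underneath, 70 mm from the blunt end; a bystander
- rod3: one of four tapered iron nail rods lying on the bench, 150 mm long and 9 mm thick, point towards its +x; origin underneath, 70 mm from the blunt end; a bystander
Things that resemble listed ones, but are neither listed nor needed, are in the scene too. Of the things that look like the part that bears tote_grip, the largest one is meant.

How it is judged (in metres and radians):
On the way, in this order (a step that is already met when the one before it is completed fails the run):
1. the tote is lifted clear of the crate (z of tote_grip in the frame of cradle above 0.173 m), for 0.1 s.
2. the tote is over the crate, turned so that its yellow end is at the crate's yellow end (x of tote_mark in the frame of cradle above 0.035 m and horizontal distance between tote_grip and cradle below 0.03 m), for 0.1 s.
At the end, for the whole second after the job is handed in: The tote is nested in the crate, yellow end to yellow end, fully home (grip centre within 3 mm of its 122 mm home height above the bench and within 22 mm of the cradle's centre), level within 0.06 rad, at rest and released (z of tote_grip in the frame of cradle below 0.125 m and horizontal distance between tote_grip and cradle below 0.022 m and x of tote_mark in the frame of cradle above 0.035 m and angle between tote_grip's own z axis and vertical below 0.06 rad and linear speed of tote below 0.02 m/s and contact force between the fingers and tote below 0.1 N); the robot touches nothing.
It fails at once if the tote bears on the crate or cradle with more than 30 N (contact force between tote and cradle above 30 N).
It fails at once if a bystander (tankard, flint, mold, header or rod) is moved more than 20 mm (distance of any of tankard, flint, mold, header, rod0, rod1, rod2, rod3 from where it was at the start of the episode above 0.02 m).
It also fails if it takes over 72 s, if anything falls off the work surface, if the arm or the gripper's body presses on something with over 40 N, if the wrist force passes 120 N, or if a joint passes its speed limit or range.

ROBOT

A 6-joint arm with a two-finger parallel gripper is mounted at the origin on the work surface. World frame = base frame: x ahead of the robot, y to its left, z up, the work surface at z = 0. Lengths are in mm, angles in degrees, forces in N, time in s.
With the tool pointing down it reaches from about 300 to 850 mm from the base axis. Payload 4.2 kg.
Tool frame: the origin (TCP) lies at the very end of the fingers, on their centre line; the grasp point (between the pads) lies 19 mm behind it (env.grasp_offset is the distance from the TCP to the grasp point, in mm); z points along the fingers, y is the line along which they close (so a half turn about z gives the same grasp; the last joint's range is limited). The gripper opens to 91 mm and grips with 3 to 60 N. Pads are 32 mm wide; open, the fingers measure 118 mm over their backs; the gripper's body (76 mm by 178 mm) begins 60 mm behind the grasp point.
Start: joints at [68.698, 18.312, 89.639, -0, 72.044, -1.146], TCP at [198.141, 539.799, 213.976] pointing down, gripper open.
Joint ranges: [-177.97, 177.97], [-48.28, 115.42], [12.27, 149.76], [-77.06, 257.06], [2.81, 150.46], [-146.56, 146.56]. Speed limits (degrees/s): [147.25, 147.25, 180, 180, 180, 180].

INTERFACE

Orientations are given as [roll, pitch, yaw] about the fixed x, y, z axes, in that order (R = Rz(yaw) Ry(pitch) Rx(roll)).
In Python, from workcell import env gives the robot as it stands. The module is installed in compiled form; this text tells all that it offers.
- The arm moves only by the tool send_rows, never from a script. Its argument "motion" is a list of rows, each an object of numbers: "tx", "ty", "tz": the shift along the tool's x, y, z in units of 500 mm (1.0 is 500 mm); "rx", "ry", "rz": the turn, a rotation vector about the tool's x, y, z in units of 30 degrees (1.0 is 30 degrees); "gripper": the closure, from -1 (fully open) to 1 (shut). In form: [{"tx": .., "ty": .., "tz": .., "rx": .., "ry": .., "rz": .., "gripper": ..}, ...]. A call has 1 to 12 rows; each row shifts and turns the commanded pose from where the row before left it, along the tool's axes as they then stand; what a row does not reach is not made up. A row lasts 1/8 s, in which the tool goes at most 62.5 mm and 10.7 degrees, less where a joint would pass 70% of its speed; a pose out of reach is approached as far as the arm can. A call with a number of a shift or a turn outside -1 to 1 is refused whole. A call with a gripper value outside its range is refused whole. The fingers move at their own pace and stop on an object; "grip_force" is the grip in N (left out, the last holds). Time passes only in rows, so rows that do not move let the fingers close. It gives the time, the measured TCP pose, the force, the opening and the grip force at its end, in the units of the state.
- env.state(): the state, without advancing time (a new reading comes with each control period).
- env.grab_frame(name): name is "scene" or "top"; returns a dict with "frame" (480x640x3 uint8, red, green, blue), "vertical_fov" (degrees; the focal length in pixels is half the picture's height over the tangent of half this angle, whatever the lens; pixels are square), "cx", "cy" (the principal point, pixels), "rvec" (rotation vector, rad) and "tvec" (3), from world to camera coordinates, as OpenCV has them. Camera axes: x right, y down, z forward; pixel columns grow to the right and rows downward; lengths in mm; the calibration is good to about 2 mm. A picture is of the moment at which its call begins. There is no depth.
- env.job_done(): hands the job in; it is judged then, once.
The state is a dict: "time_s": time; "qpos": joint angles; "qvel": joint speeds; "effort": joint torques, N m; "ee_pos": TCP position; "ee_rot": TCP orientation; "force": force on the tool from outside, world axes, zero at the start; "torque": the same for the moment, N m; "gripper_width": finger opening in mm; "gripper_force": force on a finger pad.
Only numpy, scipy, OpenCV 4.12 (cv2) and the standard library are available. Lean on these libraries where they do the work, as an engineer would, in place of code of your own. Each camera call takes 0.05 s, during which the arm holds its last target. There are 200 camera calls.

## Working session

There is one attempt and no reset: what is moved stays moved. The work goes in short steps, Python scripts to look and compute and a tool call to move; the robot and the scene stay as the last step left them, time stands still between calls to the robot, and variables do not carry over. Pictures are saved under pics/ and viewed, at most 10 in all, crops included, and the job is handed in when it is done.

Besides the shell and the picture viewer there is one more tool, called after "Emit:" by a JSON object that holds its "method" and its "body", one argument or row to a line. send_rows: Moves the arm, as the interface text tells. Shifts and turns lie within -1 to 1; 1 stands for 500 mm of shift or 30 degrees of turn. Its arguments: {"type":"object","properties":{"motion":{"type":"array"},"grip_force":{"type":"number"}},"required":["motion"]}

```bash
mkdir -p pics; cat > h.py <<'E'
import numpy as np, cv2
from workcell import env
def grab(n):
    f=env.grab_frame(n); im=np.array(f["frame"])
    fl=240/np.tan(np.radians(f["vertical_fov"])/2)
    K=np.array([[fl,0,f["cx"]],[0,fl,f["cy"]],[0,0,1.]])
    R=cv2.Rodrigues(np.array(f["rvec"],float))[0]; t=np.array(f["tvec"],float).ravel()
    return im,K,R,t
def ray(c,uv):
    im,K,R,t=c; d=R.T@np.linalg.inv(K)@np.array([uv[0],uv[1],1.]); return -R.T@t,d/np.linalg.norm(d)
def onz(c,uv,z):
    o,d=ray(c,uv); return o+d*(z-o[2])/d[2]
def proj(c,p):
    im,K,R,t=c; q=K@(R@np.array(p,float)+t); return q[:2]/q[2]
def save(im,name): cv2.imwrite("pics/"+name,cv2.cvtColor(im,cv2.COLOR_RGB2BGR))
E
python3 - <<'E'
from h import *
print(env.state(), env.grasp_offset)
for n in("top","scene"):
    c=grab(n); save(c[0],n+"0.png"); print(n,c[1].round(1).tolist(),(-c[2].T@c[3]).round(0))
E
```

```text
{'time_s': 0.0, 'qpos': array([ 6.86977957e+01,  1.83523096e+01,  8.97070360e+01, -1.89233778e-04,
        7.20426958e+01, -1.14733651e+00]), 'qvel': array([ 0.07659346, -0.02773525,  0.00865662, -0.01590104,  0.03939704,
       -0.10111853]), 'effort': array([ 9.70841138e-04, -4.12463057e+01, -2.31967145e+01,  7.29157543e-02,
        4.59617155e-02, -1.52434241e-04]), 'ee_pos': array([197.95176602, 539.31481995, 213.10930433]), 'ee_rot': array([-1.79897975e+02, -1.86334510e-03,  1.59845189e+02]), 'force': array([ 1.13726398, -0.74305703,  0.9295161 ]), 'torque': array([-0.02064958, -0.01419305, -0.05007715]), 'gripper_force': 0.0, 'gripper_width': 90.97798494068897} 18.8
top [[599.9, 0.0, 326.8], [0.0, 599.9, 237.4], [0.0, 0.0, 1.0]] [ 307.   38. 1571.]
scene [[506.7, 0.0, 322.7], [0.0, 506.7, 238.5], [0.0, 0.0, 1.0]] [1191.  544.  968.]
```

View pics/top0.png

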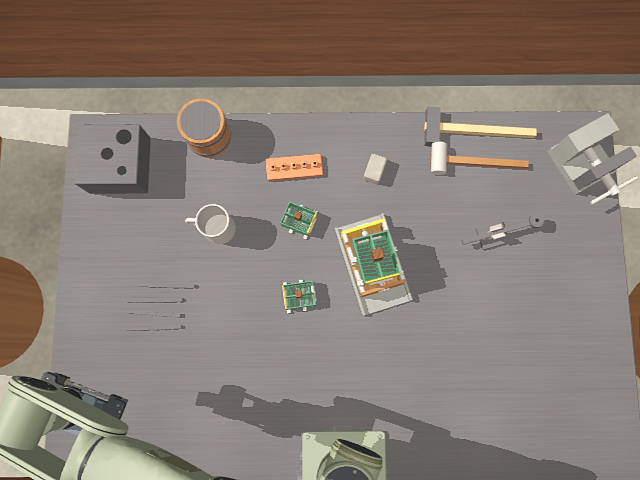

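View pics/scene0.png

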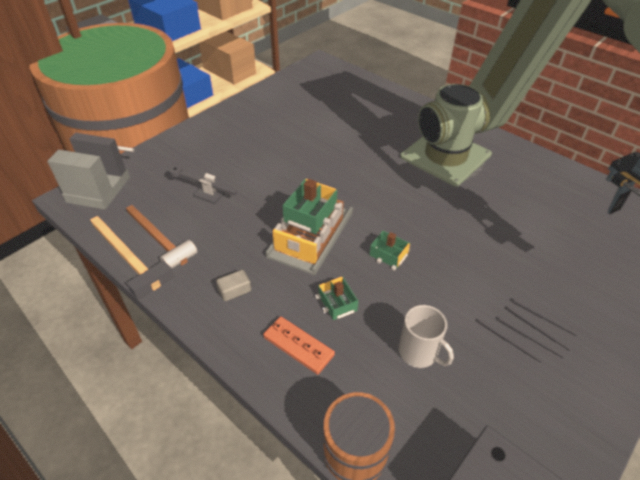

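Candidates: small totes in the top view at (299,218) and (299,295), and the large one on the crate at (377,255). I choose the large one and check it in a close crop.

```bash
python3 - <<'E'
from h import *
a=grab("top")[0][205:320,325:425]; b=grab("scene")[0][165:280,260:360]
save(np.hstack([cv2.resize(x,(400,460),interpolation=cv2.INTER_CUBIC) for x in(a,b)]),"crop.png")
c=grab("top"); h=cv2.cvtColor(c[0],cv2.COLOR_RGB2HSV)[205:320,325:425]
for y in range(244-205,264-205,2): print(y+205,[tuple(int(v) for v in h[y,x]) for x in range(42,64,3)])
E
```

```text
244 [(66, 61, 109), (68, 95, 148), (70, 88, 199), (69, 103, 151), (70, 102, 150), (67, 50, 112), (165, 36, 113), (69, 97, 152)]
246 [(68, 71, 107), (69, 98, 112), (69, 85, 201), (163, 36, 114), (66, 24, 106), (71, 102, 142), (69, 100, 153), (69, 92, 122)]
248 [(66, 47, 115), (68, 75, 125), (71, 95, 186), (52, 71, 115), (11, 154, 190), (177, 48, 111), (168, 32, 118), (65, 59, 143)]
250 [(69, 106, 111), (70, 107, 150), (12, 152, 194), (11, 144, 177), (13, 145, 169), (18, 118, 121), (70, 101, 154), (69, 93, 150)]
252 [(173, 17, 117), (171, 44, 117), (12, 143, 173), (12, 139, 176), (12, 142, 163), (11, 152, 164), (166, 25, 113), (66, 47, 114)]
254 [(70, 104, 154), (65, 83, 145), (13, 143, 178), (13, 143, 178), (12, 139, 165), (12, 144, 196), (71, 101, 152), (69, 71, 101)]
256 [(166, 38, 113), (156, 22, 114), (11, 144, 142), (12, 137, 179), (12, 142, 176), (12, 145, 190), (55, 14, 106), (67, 66, 112)]
258 [(70, 102, 153), (71, 106, 152), (10, 146, 136), (12, 144, 177), (11, 143, 73), (17, 103, 84), (70, 96, 130), (68, 52, 112)]
260 [(168, 33, 116), (171, 23, 111), (12, 133, 128), (10, 147, 85), (7, 75, 99), (165, 19, 109), (67, 56, 114), (71, 104, 120)]
262 [(70, 100, 151), (70, 99, 149), (66, 67, 114), (70, 98, 167), (71, 98, 145), (70, 96, 128), (69, 49, 105), (48, 13, 102)]
```

View pics/crop.png

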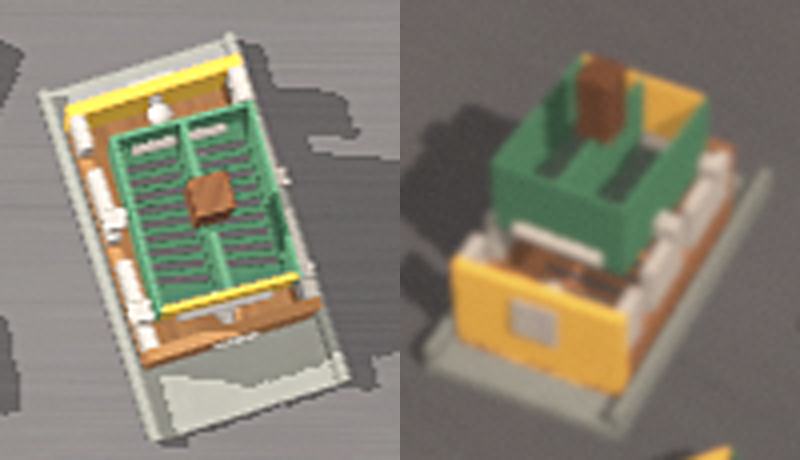

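The crop shows the large tote (left, post top about (210,197)), with its yellow end facing the crate's plain end. The crate's yellow top edge runs (66,108)-(240,55), and its other end runs (145,366)-(320,312). The cradle lip corners are (42,93), (232,38), (349,378) and (155,438).

```bash
python3 - <<'E'
from h import *
c=grab("top"); P=lambda u,v,z: onz(c,(325+u/4-.375,205+v/4-.375),z)
L=[P(*p,22) for p in((42,93),(232,38),(349,378),(155,438))]
cr=np.mean(L,0); print("cradle",cr.round(1),"sides",[round(float(np.linalg.norm(L[i]-L[i-1])),1) for i in range(4)])
ax=(L[0]+L[1]-L[2]-L[3]); a1=np.degrees(np.arctan2(ax[1],ax[0]))
s=[np.degrees(np.arctan2(*(p-q)[[1,0]])) for p,q in((L[0],L[3]),(L[1],L[2]),)]+[np.degrees(np.arctan2(*(L[0]-L[1])[[1,0]]))-90]; print("ang",a1,s)
C=[P(*p,78) for p in((66,108),(240,55),(320,312),(145,366))]
cc=np.mean(C,0); print("crate",cc.round(1),[round(float(np.linalg.norm(C[i]-C[i-1])),1) for i in range(4)])
u=np.array([np.cos(np.radians(a1)),np.sin(np.radians(a1)),0]); print("crate off",u@(cc-cr), np.cross(u,cc-cr)[2])
# post top: brown mask, bright top
h=cv2.cvtColor(c[0],cv2.COLOR_RGB2HSV)
m=cv2.inRange(h,(5,100,60),(16,255,255)); m[:245]=0;m[265:]=0;m[:,:368]=0;m[:,388:]=0
k=cv2.findContours(m,0,2)[0]; k=max(k,key=cv2.contourArea); print(cv2.minAreaRect(k),cv2.boundingRect(k))
print("post", P(212,196,181).round(1), "px size of 24mm", 24*600/1390)
# tote rim corners z=133
T=[P(*p,133) for p in((110,138),(250,102),(300,275),(158,313))]
print("tote",np.mean(T,0).round(1),[round(float(np.linalg.norm(T[i]-T[i-1])),1) for i in range(4)])
tx=T[2]+T[3]-T[0]-T[1]; print("toteang",np.degrees(np.arctan2(tx[1],tx[0])))
# second view of the post
d=grab("scene"); 
print("scene post top", onz(d,(260+604/4-.4,165+62/4-.4),181).round(1))
E
```

```text
cradle [524.4 -84.1  22. ] sides [236.9, 131.1, 235.5, 131.2]
ang 17.32737319924317 [np.float64(17.315736050762208), np.float64(17.33907640660589), np.float64(16.083687675082928)]
crate [532.7 -79.1  78. ] [170.4, 116.1, 170.7, 114.6]
crate off 9.464442842101768 2.284129677640241
((376.7452697753906, 254.35850524902344), (11.538285255432129, 11.675647735595703), 74.05460357666016) (371, 248, 13, 14)
post [524.8 -82.6 181. ] px size of 24mm 10.359712230215827
tote [525.9 -82.  133. ] [110.5, 88.6, 110.0, 88.9]
toteang -165.58206980223179
scene post top [359.4  90.8 181. ]
```

Emit:
{"method": "send_rows", "body": {
  "motion": [
    {"tx":-0.0869,"ty":-0.0785,"gripper":-1},
    {"tx":-0.0869,"ty":-0.0785,"gripper":-1},
    {"tx":-0.0869,"ty":-0.0785,"gripper":-1},
    {"tx":-0.0869,"ty":-0.0785,"gripper":-1},
    {"tx":-0.0869,"ty":-0.0785,"gripper":-1},
    {"tx":-0.0869,"ty":-0.0785,"gripper":-1},
    {"tx":-0.0869,"ty":-0.0785,"gripper":-1},
    {"tx":-0.0869,"ty":-0.0785,"gripper":-1},
    {"tx":-0.0869,"ty":-0.0785,"gripper":-1},
    {"tx":-0.0869,"ty":-0.0785,"gripper":-1},
    {"tx":-0.0869,"ty":-0.0785,"gripper":-1},
    {"tx":-0.0869,"ty":-0.0785,"gripper":-1}
  ]
}}

```text
invalid input at $.motion[0]: expected keys tx, ty, tz, rx, ry, rz, gripper
```

Emit:
{"method": "send_rows", "body": {
  "motion": [
    {"rz":-0.29,"gripper":-1},
    {"rz":-0.29,"gripper":-1},
    {"rz":-0.29,"gripper":-1},
    {"rz":-0.29,"gripper":-1},
    {"gripper":-1},
    {"gripper":-1},
    {"gripper":-1}
  ]
}}

```text
invalid input at $.motion[0]: expected keys tx, ty, tz, rx, ry, rz, gripper
```

Emit:
{"method": "send_rows", "body": {
  "motion": [
    {"tx":-0.0869,"ty":-0.0785,"tz":0,"rx":0,"ry":0,"rz":0,"gripper":-1},
    {"tx":-0.0869,"ty":-0.0785,"tz":0,"rx":0,"ry":0,"rz":0,"gripper":-1},
    {"tx":-0.0869,"ty":-0.0785,"tz":0,"rx":0,"ry":0,"rz":0,"gripper":-1},
    {"tx":-0.0869,"ty":-0.0785,"tz":0,"rx":0,"ry":0,"rz":0,"gripper":-1},
    {"tx":-0.0869,"ty":-0.0785,"tz":0,"rx":0,"ry":0,"rz":0,"gripper":-1},
    {"tx":-0.0869,"ty":-0.0785,"tz":0,"rx":0,"ry":0,"rz":0,"gripper":-1},
    {"tx":-0.0869,"ty":-0.0785,"tz":0,"rx":0,"ry":0,"rz":0,"gripper":-1},
    {"tx":-0.0869,"ty":-0.0785,"tz":0,"rx":0,"ry":0,"rz":0,"gripper":-1},
    {"tx":-0.0869,"ty":-0.0785,"tz":0,"rx":0,"ry":0,"rz":0,"gripper":-1},
    {"tx":-0.0869,"ty":-0.0785,"tz":0,"rx":0,"ry":0,"rz":0,"gripper":-1},
    {"tx":-0.0869,"ty":-0.0785,"tz":0,"rx":0,"ry":0,"rz":0,"gripper":-1},
    {"tx":-0.0869,"ty":-0.0785,"tz":0,"rx":0,"ry":0,"rz":0,"gripper":-1}
  ]
}}

```text
time_s: 1.85
ee_pos: [526.0, -83.9, 214.1]
ee_rot: [180.0, 0.0, 159.8]
force: [1.4, 0.8, 0.3]
gripper_width: 91.0
gripper_force: 0.0
```

Emit:
{"method": "send_rows", "body": {
  "motion": [
    {"tx":0,"ty":0,"tz":0,"rx":0,"ry":0,"rz":-0.29,"gripper":-1},
    {"tx":0,"ty":0,"tz":0,"rx":0,"ry":0,"rz":-0.29,"gripper":-1},
    {"tx":0,"ty":0,"tz":0,"rx":0,"ry":0,"rz":-0.29,"gripper":-1},
    {"tx":0,"ty":0,"tz":0,"rx":0,"ry":0,"rz":-0.29,"gripper":-1},
    {"tx":0,"ty":0,"tz":0,"rx":0,"ry":0,"rz":0,"gripper":-1},
    {"tx":0,"ty":0,"tz":0,"rx":0,"ry":0,"rz":0,"gripper":-1},
    {"tx":0,"ty":0,"tz":0,"rx":0,"ry":0,"rz":0,"gripper":-1}
  ]
}}

```text
time_s: 2.72
ee_pos: [525.3, -82.0, 214.0]
ee_rot: [180.0, 0.0, -165.4]
force: [0.2, -0.2, -0.5]
gripper_width: 91.3
gripper_force: 0.0
```

```bash
python3 - <<'E'
from h import *
d=grab("scene")
print("tote z=181 from scene", onz(d,(310.6,180),181).round(1), "expected px", proj(d,(525,-82,181)))
save(cv2.resize(d[0][110:260,240:400],(640,600),interpolation=cv2.INTER_CUBIC),"s2.png")
s=env.state(); print(s["ee_pos"],s["ee_rot"],s["force"],s["qpos"])
p=[525,-82,213]; print(proj(d,s["ee_pos"]))
E
```

```text
tote z=181 from scene [519.1 -85.5 181. ] expected px [309.99686892 181.87042929]
[525.30582838 -81.9877913  213.93363028] [ 1.79993610e+02  5.91433196e-03 -1.65407679e+02] [0.45628221 0.18922968 0.02095099] [-1.01155836e+01  1.44079299e+01  9.52320776e+01  8.78903242e-03
  7.03572911e+01 -1.14710859e+02]
[309.76142945 171.09719526]
```

View pics/s2.png

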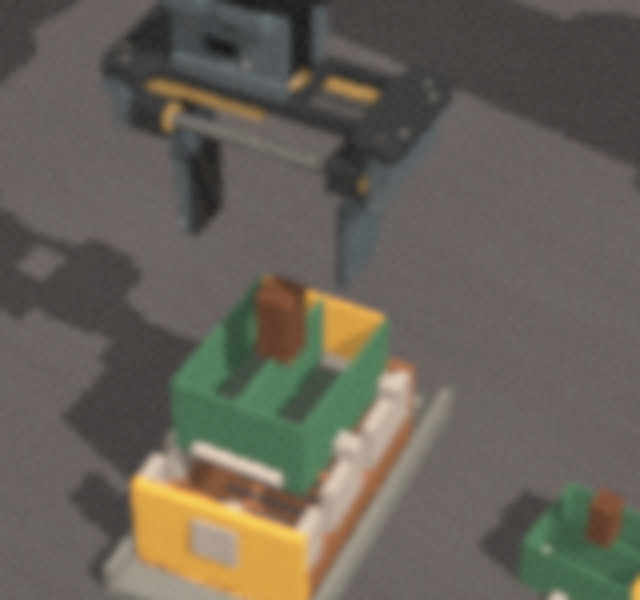

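The picture shows the open fingers straddling the post, which is at crop pixel (282,320). I go down and close.

Emit:
{"method": "send_rows", "body": {
  "motion": [
    {"tx":0,"ty":0,"tz":0.04,"rx":0,"ry":0,"rz":0,"gripper":-1},
    {"tx":0,"ty":0,"tz":0.04,"rx":0,"ry":0,"rz":0,"gripper":-1},
    {"tx":0,"ty":0,"tz":0.04,"rx":0,"ry":0,"rz":0,"gripper":-1},
    {"tx":0,"ty":0,"tz":0.028,"rx":0,"ry":0,"rz":0,"gripper":-1},
    {"tx":0,"ty":0,"tz":0,"rx":0,"ry":0,"rz":0,"gripper":-1},
    {"tx":0,"ty":0,"tz":0,"rx":0,"ry":0,"rz":0,"gripper":-1}
  ]
}}

```text
time_s: 3.52
ee_pos: [525.9, -82.1, 140.6]
ee_rot: [-180.0, 0.1, -165.4]
force: [0.7, -0.1, -0.4]
gripper_width: 91.5
gripper_force: 0.0
```

Emit:
{"method": "send_rows", "body": {
  "motion": [
    {"tx":0,"ty":0,"tz":0,"rx":0,"ry":0,"rz":0,"gripper":0},
    {"tx":0,"ty":0,"tz":0,"rx":0,"ry":0,"rz":0,"gripper":0.2},
    {"tx":0,"ty":0,"tz":0,"rx":0,"ry":0,"rz":0,"gripper":0.4},
    {"tx":0,"ty":0,"tz":0,"rx":0,"ry":0,"rz":0,"gripper":1},
    {"tx":0,"ty":0,"tz":0,"rx":0,"ry":0,"rz":0,"gripper":1},
    {"tx":0,"ty":0,"tz":0,"rx":0,"ry":0,"rz":0,"gripper":1},
    {"tx":0,"ty":0,"tz":0,"rx":0,"ry":0,"rz":0,"gripper":1},
    {"tx":0,"ty":0,"tz":0,"rx":0,"ry":0,"rz":0,"gripper":1}
  ],
  "grip_force": 30
}}

```text
time_s: 4.53
ee_pos: [525.2, -81.8, 139.9]
ee_rot: [180.0, -0.0, -165.4]
force: [-0.6, 1.0, 0.0]
gripper_width: 24.0
gripper_force: 30.0
```

Emit:
{"method": "send_rows", "body": {
  "motion": [
    {"tx":0,"ty":0,"tz":-0.01,"rx":0,"ry":0,"rz":0,"gripper":1},
    {"tx":0,"ty":0,"tz":-0.02,"rx":0,"ry":0,"rz":0,"gripper":1},
    {"tx":0,"ty":0,"tz":-0.03,"rx":0,"ry":0,"rz":0,"gripper":1},
    {"tx":0,"ty":0,"tz":-0.03,"rx":0,"ry":0,"rz":0,"gripper":1},
    {"tx":0,"ty":0,"tz":-0.01,"rx":0,"ry":0,"rz":0,"gripper":1},
    {"tx":0,"ty":0,"tz":0,"rx":0,"ry":0,"rz":0,"gripper":1},
    {"tx":0,"ty":0,"tz":0,"rx":0,"ry":0,"rz":0,"gripper":1},
    {"tx":0,"ty":0,"tz":0,"rx":0,"ry":0,"rz":0,"gripper":1}
  ]
}}

```text
time_s: 5.52
ee_pos: [524.9, -82.0, 189.4]
ee_rot: [180.0, -0.1, -165.4]
force: [1.0, 0.6, -4.3]
gripper_width: 24.2
gripper_force: 30.0
```

```bash
python3 - <<'E'
from h import *
s=env.state(); print(s["ee_pos"],s["ee_rot"],s["force"],s["torque"])
d=grab("scene"); save(cv2.resize(d[0][110:260,240:400],(640,600),interpolation=cv2.INTER_CUBIC),"s3.png")
E
```

```text
[524.94897947 -81.96120311 189.36282222] [ 1.79966962e+02 -6.26259595e-02 -1.65355282e+02] [ 0.97700061  0.56266911 -4.28148023] [ 0.03116096 -0.0191022  -0.00667045]
```

View pics/s3.png

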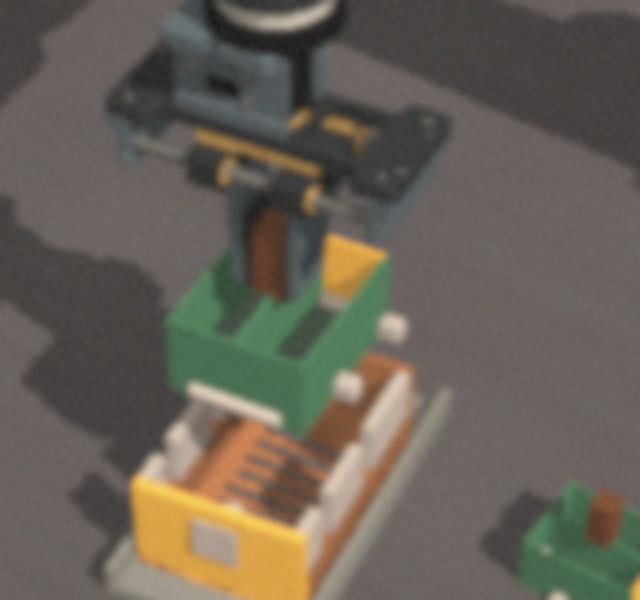

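The tote hangs level and clear of the crate, with its yellow end still away from the crate's. Now the half turn.

Emit:
{"method": "send_rows", "body": {
  "motion": [
    {"tx":0,"ty":0,"tz":-0.02,"rx":0,"ry":0,"rz":0.15,"gripper":1},
    {"tx":0,"ty":0,"tz":0,"rx":0,"ry":0,"rz":0.34,"gripper":1},
    {"tx":0,"ty":0,"tz":0,"rx":0,"ry":0,"rz":0.34,"gripper":1},
    {"tx":0,"ty":0,"tz":0,"rx":0,"ry":0,"rz":0.34,"gripper":1},
    {"tx":0,"ty":0,"tz":0,"rx":0,"ry":0,"rz":0.34,"gripper":1},
    {"tx":0,"ty":0,"tz":0,"rx":0,"ry":0,"rz":0.34,"gripper":1},
    {"tx":0,"ty":0,"tz":0,"rx":0,"ry":0,"rz":0.34,"gripper":1},
    {"tx":0,"ty":0,"tz":0,"rx":0,"ry":0,"rz":0.34,"gripper":1},
    {"tx":0,"ty":0,"tz":0,"rx":0,"ry":0,"rz":0.34,"gripper":1},
    {"tx":0,"ty":0,"tz":0,"rx":0,"ry":0,"rz":0.34,"gripper":1},
    {"tx":0,"ty":0,"tz":0,"rx":0,"ry":0,"rz":0.34,"gripper":1},
    {"tx":0,"ty":0,"tz":0,"rx":0,"ry":0,"rz":0.34,"gripper":1}
  ]
}}

```text
time_s: 7.08
ee_pos: [525.1, -82.0, 199.6]
ee_rot: [-180.0, -0.0, 77.6]
force: [-0.1, -0.3, -4.3]
gripper_width: 24.0
gripper_force: 30.0
```

Emit:
{"method": "send_rows", "body": {
  "motion": [
    {"tx":0,"ty":0,"tz":0,"rx":0,"ry":0,"rz":0.34,"gripper":1},
    {"tx":0,"ty":0,"tz":0,"rx":0,"ry":0,"rz":0.34,"gripper":1},
    {"tx":0,"ty":0,"tz":0,"rx":0,"ry":0,"rz":0.34,"gripper":1},
    {"tx":0,"ty":0,"tz":0,"rx":0,"ry":0,"rz":0.34,"gripper":1},
    {"tx":0,"ty":0,"tz":0,"rx":0,"ry":0,"rz":0.34,"gripper":1},
    {"tx":0,"ty":0,"tz":0,"rx":0,"ry":0,"rz":0.32,"gripper":1},
    {"tx":0,"ty":0,"tz":0,"rx":0,"ry":0,"rz":0,"gripper":1},
    {"tx":0,"ty":0,"tz":0,"rx":0,"ry":0,"rz":0,"gripper":1},
    {"tx":0,"ty":0,"tz":0,"rx":0,"ry":0,"rz":0,"gripper":1},
    {"tx":0,"ty":0,"tz":0,"rx":0,"ry":0,"rz":0,"gripper":1}
  ]
}}

```text
time_s: 8.32
ee_pos: [525.3, -82.0, 199.9]
ee_rot: [-180.0, -0.0, 17.4]
force: [0.1, 0.7, -3.9]
gripper_width: 23.6
gripper_force: 30.0
```

```bash
python3 - <<'E'
from h import *
s=env.state(); print(s["ee_pos"],s["ee_rot"],s["force"],s["qpos"])
d=grab("scene"); a=d[0][150:270,250:370]; c=grab("top"); b=c[0][205:320,325:425]
save(np.hstack([cv2.resize(a,(400,400),interpolation=cv2.INTER_CUBIC),cv2.resize(b,(400,460),interpolation=cv2.INTER_CUBIC)[:400]]),"s4.png")
E
```

```text
[525.30436845 -82.02038046 199.92415643] [-1.79994421e+02 -2.33125661e-03  1.73801175e+01] [ 0.13691871  0.72520181 -3.9002431 ] [-1.01176471e+01  1.49699385e+01  9.65529821e+01  6.47677267e-03
  6.84775876e+01  6.24998591e+01]
```

View pics/s4.png

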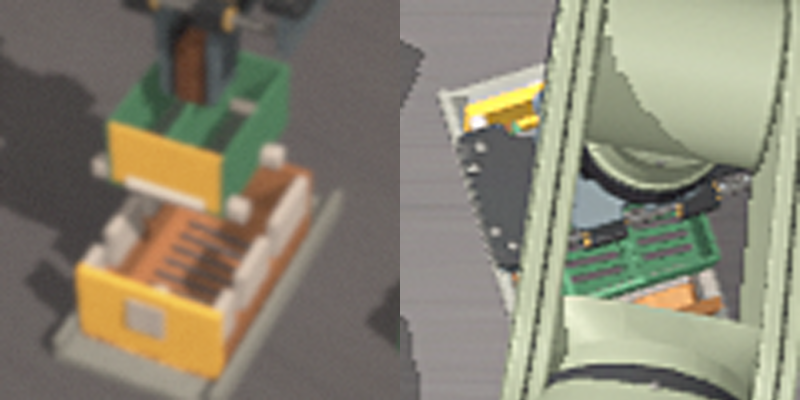

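The tote is turned, with its yellow end now above the crate's. One enlarged crop compares the lugs with the slots.

```bash
python3 - <<'E'
from h import *
d=grab("scene"); ims=[grab("scene")[0].astype(float) for _ in range(6)]
im=np.mean(ims,0).astype(np.uint8)
save(cv2.resize(im[190:260,275:355],(640,560),interpolation=cv2.INTER_CUBIC),"s5.png")
E
```

```text
(no output)
```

View pics/s5.png

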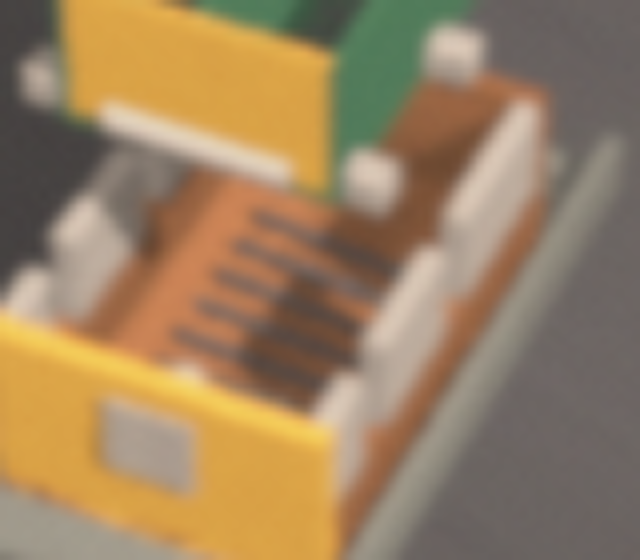

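```bash
python3 - <<'E'
from h import *
d=grab("scene"); P=lambda p,z: onz(d,(275+p[0]/8-.44,190+p[1]/8-.44),z)
a=np.radians(17.3); u=np.array([np.cos(a),np.sin(a),0]); v=np.array([-np.sin(a),np.cos(a),0])
o=np.array([524.4,-84.1,0])
f=lambda p:(round(float(u@(p-o)),1),round(float(v@(p-o)),1))
for n,p in dict(c55=(361,376),c40=(370,345),m4=(443,255),m19=(451,215),endm85=(541,103)).items(): print(n,f(P(p,78)))
for n,p in dict(l48=(372,182),lm12=(455,53)).items(): print(n,f(P(p,144)))
print("yellow outer corners (85,+-57)",f(P((335,432),78)),f(P((0,318),78)))
print("tcp",f(env.state()["ee_pos"]))
E
```

```text
c55 (64.8, 56.6)
c40 (52.0, 53.7)
m4 (7.5, 58.3)
m19 (-9.6, 53.4)
endm85 (-68.6, 59.0)
l48 (49.3, 52.8)
lm12 (-11.8, 52.3)
yellow outer corners (85,+-57) (88.7, 59.1) (89.0, -53.2)
tcp (1.5, 1.7)
```

Lugs against slots: the tote must shift about +9 mm along x (top view 8, scene view 9.5). y is fine. I shift and go down to just above the rim.

Emit:
{"method": "send_rows", "body": {
  "motion": [
    {"tx":0.009,"ty":0,"tz":0,"rx":0,"ry":0,"rz":0,"gripper":1},
    {"tx":0.009,"ty":0,"tz":0.01,"rx":0,"ry":0,"rz":0,"gripper":1},
    {"tx":0,"ty":0,"tz":0.025,"rx":0,"ry":0,"rz":0,"gripper":1},
    {"tx":0,"ty":0,"tz":0.03,"rx":0,"ry":0,"rz":0,"gripper":1},
    {"tx":0,"ty":0,"tz":0.03,"rx":0,"ry":0,"rz":0,"gripper":1},
    {"tx":0,"ty":0,"tz":0.014,"rx":0,"ry":0,"rz":0,"gripper":1},
    {"tx":0,"ty":0,"tz":0.005,"rx":0,"ry":0,"rz":0,"gripper":1},
    {"tx":0,"ty":0,"tz":0,"rx":0,"ry":0,"rz":0,"gripper":1},
    {"tx":0,"ty":0,"tz":0,"rx":0,"ry":0,"rz":0,"gripper":1},
    {"tx":0,"ty":0,"tz":0,"rx":0,"ry":0,"rz":0,"gripper":1}
  ]
}}

```text
time_s: 10.07
ee_pos: [534.1, -79.4, 143.4]
ee_rot: [180.0, -0.0, 17.3]
force: [-0.2, 0.1, -3.9]
gripper_width: 24.1
gripper_force: 30.0
```

Emit:
{"method": "send_rows", "body": {
  "motion": [
    {"tx":0,"ty":0,"tz":0.002,"rx":0,"ry":0,"rz":0,"gripper":1},
    {"tx":0,"ty":0,"tz":0.002,"rx":0,"ry":0,"rz":0,"gripper":1},
    {"tx":0,"ty":0,"tz":0.002,"rx":0,"ry":0,"rz":0,"gripper":1},
    {"tx":0,"ty":0,"tz":0,"rx":0,"ry":0,"rz":0,"gripper":1},
    {"tx":0,"ty":0,"tz":0,"rx":0,"ry":0,"rz":0,"gripper":1}
  ]
}}

```text
time_s: 10.7
ee_pos: [533.9, -79.3, 139.9]
ee_rot: [-180.0, -0.0, 17.3]
force: [-0.3, 0.1, -4.1]
gripper_width: 23.9
gripper_force: 30.0
```

Emit:
{"method": "send_rows", "body": {
  "motion": [
    {"tx":0,"ty":0,"tz":0.002,"rx":0,"ry":0,"rz":0,"gripper":1},
    {"tx":0,"ty":0,"tz":0.002,"rx":0,"ry":0,"rz":0,"gripper":1},
    {"tx":0,"ty":0,"tz":0,"rx":0,"ry":0,"rz":0,"gripper":1},
    {"tx":0,"ty":0,"tz":0,"rx":0,"ry":0,"rz":0,"gripper":1}
  ]
}}

```text
time_s: 11.2
ee_pos: [533.9, -79.3, 137.9]
ee_rot: [-180.0, -0.0, 17.3]
force: [-0.3, 1.0, -4.5]
gripper_width: 23.9
gripper_force: 30.0
```

Emit:
{"method": "send_rows", "body": {
  "motion": [
    {"tx":0,"ty":0,"tz":0.002,"rx":0,"ry":0,"rz":0,"gripper":1},
    {"tx":0,"ty":0,"tz":0.002,"rx":0,"ry":0,"rz":0,"gripper":1},
    {"tx":0,"ty":0,"tz":0,"rx":0,"ry":0,"rz":0,"gripper":1},
    {"tx":0,"ty":0,"tz":0,"rx":0,"ry":0,"rz":0,"gripper":1}
  ]
}}

```text
time_s: 11.7
ee_pos: [533.9, -79.3, 135.9]
ee_rot: [-180.0, -0.0, 17.3]
force: [-0.7, -0.2, -3.9]
gripper_width: 23.6
gripper_force: 30.0
```

The lugs are 4 mm below rim height with no contact force, so they are in the slots. I go on down to just above the noses.

Emit:
{"method": "send_rows", "body": {
  "motion": [
    {"tx":0,"ty":0,"tz":0.003,"rx":0,"ry":0,"rz":0,"gripper":1},
    {"tx":0,"ty":0,"tz":0.003,"rx":0,"ry":0,"rz":0,"gripper":1},
    {"tx":0,"ty":0,"tz":0.003,"rx":0,"ry":0,"rz":0,"gripper":1},
    {"tx":0,"ty":0,"tz":0,"rx":0,"ry":0,"rz":0,"gripper":1},
    {"tx":0,"ty":0,"tz":0,"rx":0,"ry":0,"rz":0,"gripper":1}
  ]
}}

```text
time_s: 12.32
ee_pos: [533.9, -79.3, 131.5]
ee_rot: [-180.0, -0.0, 17.3]
force: [0.2, -0.6, -3.8]
gripper_width: 24.0
gripper_force: 30.0
```

Emit:
{"method": "send_rows", "body": {
  "motion": [
    {"tx":0,"ty":0,"tz":0.003,"rx":0,"ry":0,"rz":0,"gripper":1},
    {"tx":0,"ty":0,"tz":0.003,"rx":0,"ry":0,"rz":0,"gripper":1},
    {"tx":0,"ty":0,"tz":0.003,"rx":0,"ry":0,"rz":0,"gripper":1},
    {"tx":0,"ty":0,"tz":0,"rx":0,"ry":0,"rz":0,"gripper":1},
    {"tx":0,"ty":0,"tz":0,"rx":0,"ry":0,"rz":0,"gripper":1}
  ]
}}

```text
time_s: 12.95
ee_pos: [533.9, -79.3, 127.0]
ee_rot: [-180.0, -0.0, 17.3]
force: [-0.1, -0.4, -4.3]
gripper_width: 24.0
gripper_force: 30.0
```

Emit:
{"method": "send_rows", "body": {
  "motion": [
    {"tx":0,"ty":0,"tz":0.003,"rx":0,"ry":0,"rz":0,"gripper":1},
    {"tx":0,"ty":0,"tz":0.003,"rx":0,"ry":0,"rz":0,"gripper":1},
    {"tx":0,"ty":0,"tz":0.002,"rx":0,"ry":0,"rz":0,"gripper":1},
    {"tx":0,"ty":0,"tz":0,"rx":0,"ry":0,"rz":0,"gripper":1}
  ]
}}

```text
time_s: 13.45
ee_pos: [534.0, -79.3, 122.9]
ee_rot: [-180.0, -0.0, 17.3]
force: [0.3, 0.1, -4.5]
gripper_width: 24.0
gripper_force: 30.0
```

Emit:
{"method": "send_rows", "body": {
  "motion": [
    {"tx":0,"ty":0,"tz":0.002,"rx":0,"ry":0,"rz":0,"gripper":1},
    {"tx":0,"ty":0,"tz":0.002,"rx":0,"ry":0,"rz":0,"gripper":1},
    {"tx":0,"ty":0,"tz":0,"rx":0,"ry":0,"rz":0,"gripper":1}
  ]
}}

```text
time_s: 13.82
ee_pos: [534.3, -79.4, 121.5]
ee_rot: [180.0, -0.1, 17.3]
force: [-0.3, 0.4, 1.3]
gripper_width: 23.8
gripper_force: 30.0
```

Emit:
{"method": "send_rows", "body": {
  "motion": [
    {"tx":0,"ty":0,"tz":0.002,"rx":0,"ry":0,"rz":0,"gripper":1},
    {"tx":0,"ty":0,"tz":0.002,"rx":0,"ry":0,"rz":0,"gripper":1},
    {"tx":0,"ty":0,"tz":0,"rx":0,"ry":0,"rz":0,"gripper":1}
  ]
}}

```text
time_s: 14.2
ee_pos: [534.1, -79.5, 118.9]
ee_rot: [180.0, -0.0, 17.4]
force: [0.5, -1.0, 0.9]
gripper_width: 23.7
gripper_force: 30.0
```

Emit:
{"method": "send_rows", "body": {
  "motion": [
    {"tx":0,"ty":0,"tz":0.002,"rx":0,"ry":0,"rz":0,"gripper":1},
    {"tx":0,"ty":0,"tz":0.002,"rx":0,"ry":0,"rz":0,"gripper":1},
    {"tx":0,"ty":0,"tz":0,"rx":0,"ry":0,"rz":0,"gripper":1}
  ]
}}

```text
time_s: 14.58
ee_pos: [533.8, -79.4, 116.5]
ee_rot: [-180.0, 0.0, 17.3]
force: [1.0, -0.7, -1.0]
gripper_width: 23.7
gripper_force: 30.0
```

Emit:
{"method": "send_rows", "body": {
  "motion": [
    {"tx":0,"ty":0,"tz":0.002,"rx":0,"ry":0,"rz":0,"gripper":1},
    {"tx":0,"ty":0,"tz":0.002,"rx":0,"ry":0,"rz":0,"gripper":1},
    {"tx":0,"ty":0,"tz":0,"rx":0,"ry":0,"rz":0,"gripper":1}
  ]
}}

```text
time_s: 14.95
ee_pos: [533.7, -79.3, 114.5]
ee_rot: [-180.0, 0.0, 17.3]
force: [-0.1, -0.3, -1.3]
gripper_width: 23.7
gripper_force: 30.0
```

Emit:
{"method": "send_rows", "body": {
  "motion": [
    {"tx":0,"ty":0,"tz":0.002,"rx":0,"ry":0,"rz":0,"gripper":1},
    {"tx":0,"ty":0,"tz":0.002,"rx":0,"ry":0,"rz":0,"gripper":1},
    {"tx":0,"ty":0,"tz":0.002,"rx":0,"ry":0,"rz":0,"gripper":1},
    {"tx":0,"ty":0,"tz":0.002,"rx":0,"ry":0,"rz":0,"gripper":1},
    {"tx":0,"ty":0,"tz":0,"rx":0,"ry":0,"rz":0,"gripper":1}
  ]
}}

```text
time_s: 15.58
ee_pos: [533.6, -79.2, 110.4]
ee_rot: [-180.0, 0.0, 17.3]
force: [0.6, -0.1, -5.2]
gripper_width: 23.9
gripper_force: 30.0
```

Emit:
{"method": "send_rows", "body": {
  "motion": [
    {"tx":0,"ty":0,"tz":0.002,"rx":0,"ry":0,"rz":0,"gripper":1},
    {"tx":0,"ty":0,"tz":0.002,"rx":0,"ry":0,"rz":0,"gripper":1},
    {"tx":0,"ty":0,"tz":0.002,"rx":0,"ry":0,"rz":0,"gripper":1},
    {"tx":0,"ty":0,"tz":0,"rx":0,"ry":0,"rz":0,"gripper":1}
  ]
}}

```text
time_s: 16.08
ee_pos: [533.7, -79.3, 107.6]
ee_rot: [-180.0, 0.0, 17.3]
force: [0.4, 0.2, -6.0]
gripper_width: 23.6
gripper_force: 30.0
```

Emit:
{"method": "send_rows", "body": {
  "motion": [
    {"tx":0,"ty":0,"tz":0.002,"rx":0,"ry":0,"rz":0,"gripper":1},
    {"tx":0,"ty":0,"tz":0.001,"rx":0,"ry":0,"rz":0,"gripper":1},
    {"tx":0,"ty":0,"tz":0,"rx":0,"ry":0,"rz":0,"gripper":1}
  ]
}}

```text
time_s: 16.45
ee_pos: [533.8, -79.3, 106.3]
ee_rot: [-180.0, 0.0, 17.3]
force: [0.8, -0.1, -5.7]
gripper_width: 24.2
gripper_force: 30.0
```

Emit:
{"method": "send_rows", "body": {
  "motion": [
    {"tx":0,"ty":0,"tz":0.001,"rx":0,"ry":0,"rz":0,"gripper":1},
    {"tx":0,"ty":0,"tz":0,"rx":0,"ry":0,"rz":0,"gripper":1},
    {"tx":0,"ty":0,"tz":0,"rx":0,"ry":0,"rz":0,"gripper":1}
  ]
}}

```text
time_s: 16.82
ee_pos: [533.9, -79.3, 106.0]
ee_rot: [-180.0, -0.0, 17.3]
force: [0.8, -0.5, -4.6]
gripper_width: 23.5
gripper_force: 30.0
```

Emit:
{"method": "send_rows", "body": {
  "motion": [
    {"tx":0,"ty":0,"tz":0.001,"rx":0,"ry":0,"rz":0,"gripper":1},
    {"tx":0,"ty":0,"tz":0.001,"rx":0,"ry":0,"rz":0,"gripper":1},
    {"tx":0,"ty":0,"tz":0,"rx":0,"ry":0,"rz":0,"gripper":1},
    {"tx":0,"ty":0,"tz":0,"rx":0,"ry":0,"rz":0,"gripper":1}
  ]
}}

```text
time_s: 17.32
ee_pos: [533.8, -79.3, 105.0]
ee_rot: [-180.0, 0.0, 17.3]
force: [-0.6, 0.3, -3.1]
gripper_width: 23.7
gripper_force: 30.0
```

Emit:
{"method": "send_rows", "body": {
  "motion": [
    {"tx":0,"ty":0,"tz":0.001,"rx":0,"ry":0,"rz":0,"gripper":1},
    {"tx":0,"ty":0,"tz":0,"rx":0,"ry":0,"rz":0,"gripper":1},
    {"tx":0,"ty":0,"tz":0,"rx":0,"ry":0,"rz":0,"gripper":1},
    {"tx":0,"ty":0,"tz":0,"rx":0,"ry":0,"rz":0,"gripper":1}
  ]
}}

```text
time_s: 17.82
ee_pos: [533.8, -79.3, 104.9]
ee_rot: [-180.0, -0.0, 17.3]
force: [-4.4, 0.7, 4.5]
gripper_width: 23.5
gripper_force: 30.0
```

The tote is on the slot floors at TCP 105 mm, as predicted. I let go and rise.

Emit:
{"method": "send_rows", "body": {
  "motion": [
    {"tx":0,"ty":0,"tz":0,"rx":0,"ry":0,"rz":0,"gripper":0.2},
    {"tx":0,"ty":0,"tz":0,"rx":0,"ry":0,"rz":0,"gripper":0},
    {"tx":0,"ty":0,"tz":0,"rx":0,"ry":0,"rz":0,"gripper":-0.5},
    {"tx":0,"ty":0,"tz":0,"rx":0,"ry":0,"rz":0,"gripper":-0.5},
    {"tx":0,"ty":0,"tz":0,"rx":0,"ry":0,"rz":0,"gripper":-0.5},
    {"tx":0,"ty":0,"tz":-0.02,"rx":0,"ry":0,"rz":0,"gripper":-0.5},
    {"tx":0,"ty":0,"tz":-0.05,"rx":0,"ry":0,"rz":0,"gripper":-0.5},
    {"tx":0,"ty":0,"tz":-0.1,"rx":0,"ry":0,"rz":0,"gripper":-0.5},
    {"tx":0,"ty":0,"tz":-0.1,"rx":0,"ry":0,"rz":0,"gripper":-0.5},
    {"tx":0,"ty":0,"tz":0,"rx":0,"ry":0,"rz":0,"gripper":-0.5},
    {"tx":0,"ty":0,"tz":0,"rx":0,"ry":0,"rz":0,"gripper":-0.5},
    {"tx":0,"ty":0,"tz":0,"rx":0,"ry":0,"rz":0,"gripper":-0.5}
  ]
}}

```text
time_s: 19.32
ee_pos: [533.0, -79.2, 238.0]
ee_rot: [-179.9, 0.2, 17.3]
force: [0.2, -0.1, -0.7]
gripper_width: 68.1
gripper_force: 0.0
```

```bash
python3 - <<'E'
from h import *
d=grab("scene"); save(cv2.resize(d[0][150:270,250:370],(600,600),interpolation=cv2.INTER_CUBIC),"s6.png")
E
```

```text
(no output)
```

View pics/s6.png

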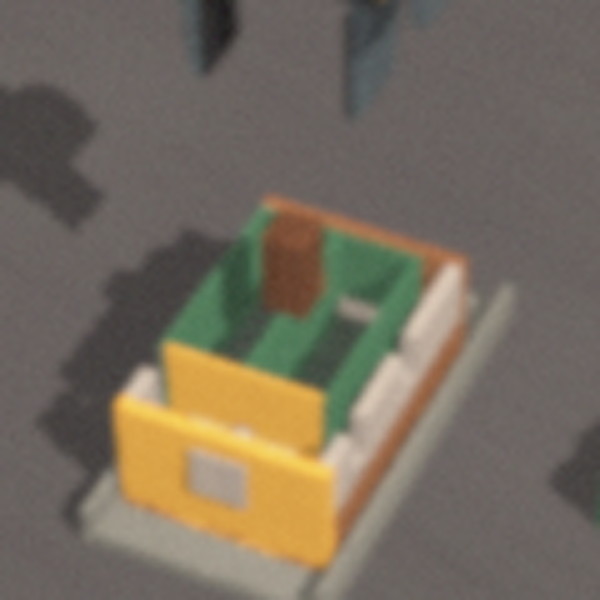

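The tote is nested and level, yellow to yellow, with the post at crop pixel (293,260) and the fingers well clear. I hand it in.

```bash
python3 - <<'E'
from h import *
d=grab("scene"); print(onz(d,(250+293/5-.4,150+226/5-.4),146).round(0))
print(env.job_done())
E
```

```text
[533. -81. 146.]
the job is handed in; nothing more can be done
None
```

The tote is nested in the crate, yellow end to yellow end, fully home, level and released, and I have handed the job in; no verdict came back. The largest contact reading between moves was about 9 N.

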